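# Centre the check weight on the counter scale and start its calibration

## Robot

A 6-joint arm with a two-finger parallel gripper is mounted at the origin on the work surface. World frame = base frame: x ahead of the robot, y to its left, z up, the work surface at z = 0. Lengths are in m, angles in rad, forces in N, time in s.
With the tool pointing down it reaches from about 0.35 to 0.85 m from the base axis. Payload 8.1 kg.
Tool frame: the origin (TCP) lies between the finger pads; the fingertips stand 8 mm ahead of it and the grasp point (between the pads) lies 11 mm behind it (robot.tip_reach is the y of the fingertips in the tool frame, in m); y points along the fingers, z is the direction in which the jaws open and shut, and the axes are right-handed (so a half turn about y gives the same grasp; the last joint's range is limited). The gripper opens to 93 mm and grips with 3 to 60 N. Pads are 15 mm wide; open, the fingers measure 128 mm over their backs; the gripper's body (75 mm by 188 mm) begins 65 mm behind the grasp point.
Start: joints at [1.158, 0.13, 1.488, -0, 1.523, -0.085], TCP at [0.193, 0.568, 0.227] pointing down, gripper open.
Joint ranges: [-2.96, 2.96], [-0.89, 2.26], [0.02, 2.5], [-1.34, 4.48], [0, 2.73], [-2.66, 2.66]. Speed limits (rad/s): [2.39, 2.39, 2.79, 3.14, 3.14, 3.14].

## Interface

Orientations are given as a rotation vector (axis times angle).
In Python, from plant import robot gives the robot as it stands.
- The arm moves only by the tool carry_out, never from a script. Its argument "increments" is a list of rows, each an object with "linear": the shift along the tool's x, y, z in m, a list of three; "yaw": the turn about the tool's y in rad. A call has 1 to 5 rows; each row is the pose to reach, as a shift and turn from the pose measured when the call began, along the tool's axes at that moment; what a row does not reach only later rows make up. A row lasts 1/8 s, in which the tool goes at most 62.5 mm and 10.7 degrees, less where a joint would pass 70% of its speed; a pose out of reach is approached as far as the arm can. A call with a gripper value outside its range is refused whole. "gripper" is the opening, from 0 (shut) to 1 (fully open), set as the call begins (left out, the last holds). The fingers move at their own pace and stop on an object; "newtons" is the grip in N (left out, the last holds). Time passes only in rows, so rows that repeat a pose let the fingers close. It gives the time, the measured TCP pose, the force and the opening at its end, in the units of the state.
- robot.read_state(): the state, without advancing time (a new reading comes with each control period).
- robot.read_camera(name): name is "scene" or "side" or "wrist"; returns the picture (400x640x3 uint8, blue, green, red); there is no depth.
- robot.camera_params(name): a dict with "fov_y" (degrees; the focal length in pixels is half the picture's height over the tangent of half this angle, whatever the lens; pixels are square), "cx", "cy" (the principal point, pixels), "R" (3x3) and "t" (3): a world point X has camera coordinates R X + t. Camera axes: x right, y down, z forward; pixel columns grow to the right and rows downward; lengths in m; the calibration is good to about 2 mm. A picture is of the moment at which its call begins: read the wrist's pose just before it. camera_params takes no time and is no camera call; for the wrist camera it gives the pose at the moment of the call.
- robot.close_job(): hands the job in, once; it reports no verdict.
The state is a dict: "t": time; "q": joint angles; "dq": joint speeds; "joint_torque": joint torques, N m; "tool_pos": TCP position; "orientation": TCP orientation; "force": force on the tool from outside, world axes, zero at the start; "wrist_torque": the same for the moment, N m; "opening": finger opening in m.
Only numpy, scipy, OpenCV 4.12 (cv2) and the standard library are available. Lean on these libraries where they do the work, as an engineer would, in place of code of your own. Each camera call takes 0.05 s, during which the arm holds its last target.

## Task

The brass check weight was set down off-centre on the counter scale's small rocking pan: with your fingertips, tap it lightly from the side, low down so that it does not tip, until it stands upright wholly inside the ring marked at the middle of the pan, without pinching or lifting it, knocking it off or leaning on the pan. Then, with your fingers off the weight, press the wide calibration key on the front panel fully down and let it come back up; do not press a key before the weight is centred, leave the small key alone and leave everything else on the counter where it is.

Things in the scene. Friction and masses are not known exactly. Their poses are not given: they have to be found in the camera images.
- scale: Counter scale, fixed to the counter, 240 mm deep (its x), 190 mm wide (its y). Origin: middle of its underside on the counter; x points from the front panel (nearest the robot) to the back, y to the left. Its pan axis stands 45 mm behind the origin (+x); the housing under the pan is 52 mm high; the sloping key panel in front is lower.
- pan: The scale's round steel pan, 120 mm across, 4 mm thick, flat and without a rim. Origin: on its axis (the middle of the pan), 15 mm below its upper face, which is about 75 mm above the counter. It is on a springy stem and rocks up to 4 degrees towards a load off its middle (3 N m per rad); it does not turn or shift. A thin dark ring, 50 mm inside diameter, is marked round the middle. z up.
- check_weight: Brass 500 g check weight on the pan: upright cylinder 36 mm wide, 50 mm tall, with a neck and a 24 mm wide knob, 72 mm in all; its foot is only 30 mm wide. Origin: middle of its underside; z up. Starts 22 to 36 mm off the pan's middle, any direction. Slides under 2 to 3 N if pushed within 25 mm of its foot; pushed higher it may tip. A finger meeting it faster than 0.1 m/s hits it hard (over 10 N).
- cal_key_top (a point): Middle of the top face of the calibration key: the one wide black key (46 mm wide, 20 mm deep, standing 5 mm proud) at the right of the panel's front edge. The panel and key face slope down towards the robot by 0.22 rad.
- cal_key (a joint): Travel of the calibration key in m: 0 = up, 0.004 = fully down (about 4 N, springs back when let go), moving square to the panel's face.
- tare_key_top (a point): Middle of the top face of the small square black key (18 mm) at the left of the panel's front edge; not used.
- tare_key (a joint): Travel of the small key in m: 0 = up; leave it alone.
- weight_block: Wooden block with three round holes for the set of weights, to the left of the scale, fixed, 155 x 62 x 30 mm; the biggest hole is empty. Origin: middle of its underside.
- weight_200: Bystander: 200 g brass knob weight, 27 mm wide and 50 mm tall, standing in the wooden block. Origin: its underside, half-way along.
- weight_100: Bystander: 100 g brass knob weight, 21 mm wide and 40 mm tall, standing in the wooden block. Origin: its underside, half-way along.
- hose_nozzle: Bystander: brass hose nozzle standing on end to the right of the scale, 34 mm wide at the foot, 98 mm tall. Origin: its underside, half-way along.
- tape_measure: Bystander: yellow and black tape measure lying flat to the right of the scale, 70 x 70 x 36 mm. Origin: its underside, half-way along.
- pvc_tee: Bystander: white plastic pipe tee lying flat in front on the left, 88 x 64 x 36 mm. Origin: its underside, half-way along.
- screwdriver: Bystander: screwdriver with a red handle lying across in front on the right, 200 mm long. Origin: its underside.
- screw_carton: Bystander: small cardboard carton of screws, 100 x 65 x 48 mm, far left. Origin: its underside, half-way along.
- spray_can: Bystander: tall spray can, 64 mm wide, 190 mm tall, far right. Origin: its underside, half-way along.
Not all that is in view belongs to the job. What is shaped like the check_weight but red or turquoise is not meant.

How it is judged:
By the outcome, as a careful person would: the job done as asked, in the order asked, and still so for the second after the job is handed in, with the robot touching nothing.
It also fails if it takes over 51 s, if anything falls off the work surface, if the arm or the gripper's body presses on something with over 40 N, if the wrist force passes 120 N, or if a joint passes its speed limit or range.

## Working session

There is one attempt and no reset: what is moved stays moved. The work goes in short steps, Python scripts to look and compute and a tool call to move; the robot and the scene stay as the last step left them, time stands still between calls to the robot, and variables do not carry over. Pictures are saved under pics/ and viewed, and the job is handed in when it is done.

Besides the shell and the picture viewer there is one more tool, called after "Emit:" as name(argument=value, ...) on one line, values as JSON. carry_out: Moves the arm, as the interface text tells. Its arguments: {"type":"object","properties":{"increments":{"type":"array","items":{"type":"object","properties":{"linear":{"type":"array","items":{"type":"number"}},"yaw":{"type":"number"}}}},"gripper":{"type":"number"},"newtons":{"type":"number"}},"required":["increments"]}

```bash
mkdir -p pics; ls; python3 - <<'E'
from plant import robot
import cv2
s=robot.read_state(); print(s)
for n in ["scene","side","wrist"]:
    p=robot.camera_params(n); im=robot.read_camera(n); cv2.imwrite(f"pics/{n}0.png",im); print(n,p)
E
```

```text
pics
{'t': 0.0, 'q': array([ 1.15760086e+00,  1.31132935e-01,  1.48927384e+00, -5.11421373e-05,
        1.52299748e+00, -8.53944381e-02]), 'dq': array([-0.00233616,  0.00085256, -0.00011511,  0.00138618,  0.00016696,
        0.00045255]), 'joint_torque': array([ 5.15600223e-04, -5.59860563e+01, -4.91750443e+01,  7.65727786e-02,
        3.58987204e-02, -1.66243603e-04]), 'tool_pos': array([0.19294774, 0.56754503, 0.22560729]), 'orientation': array([-1.557217  ,  0.25761975, -0.25699298]), 'force': array([ 0.37700858, -0.4394638 , -0.62052718]), 'wrist_torque': array([-0.01397246, -0.02545664,  0.02478214]), 'opening': 0.0929547427638954}
scene {'fov_y': 45.84866023071354, 'cx': 310.85189043652326, 'cy': 193.8402743237487, 'R': array([[-0.64894895,  0.76070588,  0.01384987],
       [ 0.52521859,  0.46107948, -0.71522804],
       [-0.55046407, -0.45687228, -0.69875391]]), 't': array([ 0.31114722, -0.18997219,  1.60637915])}
side {'fov_y': 45.82814555686092, 'cx': 327.4314886510264, 'cy': 210.16476747988554, 'R': array([[ 0.82472356, -0.5652204 , -0.01889288],
       [-0.34606564, -0.4779651 , -0.80733384],
       [ 0.44729142,  0.67236542, -0.58979244]]), 't': array([-0.3805215 ,  0.25580419,  0.94178621])}
wrist {'fov_y': 59.339724060774394, 'cx': 317.74577309746496, 'cy': 199.3379995401812, 'R': array([[ 0.32291749,  0.94642659, -0.00100005],
       [ 0.91530284, -0.31202907,  0.25467347],
       [ 0.2407177 , -0.08315387, -0.96702659]]), 't': array([-0.59881111, -0.03013966,  0.38890463])}
```

View pics/scene0.png

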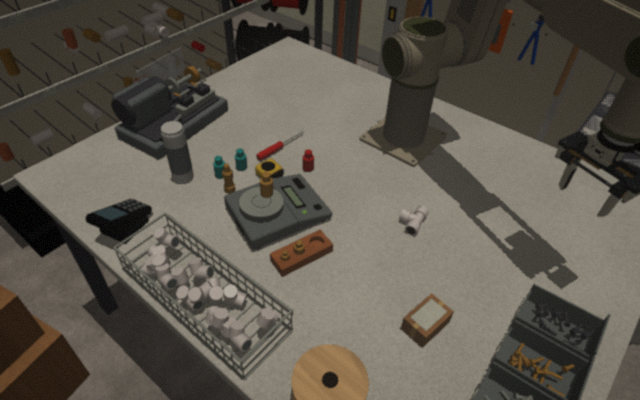

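View pics/side0.png

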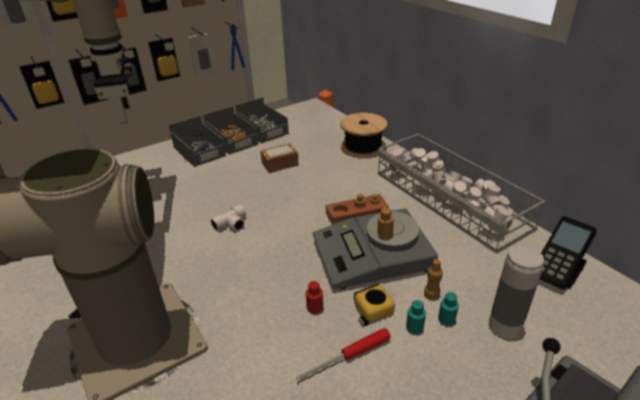

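View pics/wrist0.png

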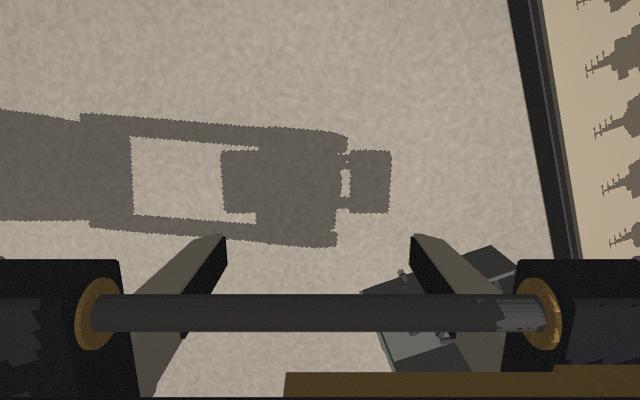

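```bash
cat > h.py <<'E'
import numpy as np, cv2
from plant import robot
from scipy.spatial.transform import Rotation as Ro
def K(p): return 200/np.tan(np.radians(p['fov_y']/2))
def proj(p,X):
    c=np.atleast_2d(X)@np.array(p['R']).T+p['t']; f=K(p)
    return np.c_[f*c[:,0]/c[:,2]+p['cx'],f*c[:,1]/c[:,2]+p['cy']]
def ray(p,u,v):
    f=K(p); R=np.array(p['R']); d=R.T@np.array([(u-p['cx'])/f,(v-p['cy'])/f,1.]); return -R.T@p['t'],d/np.linalg.norm(d)
def onz(p,u,v,z):
    o,d=ray(p,u,v); return o+d*(z-o[2])/d[2]
def tri(L):
    A=np.zeros((3,3));b=np.zeros(3)
    for p,u,v in L:
        o,d=ray(p,u,v); M=np.eye(3)-np.outer(d,d); A+=M;b+=M@o
    X=np.linalg.solve(A,b); return X,[proj(p,X)[0]-[u,v] for p,u,v in L]
def Rt(s): return Ro.from_rotvec(s['orientation']).as_matrix()
E
python3 - <<'E'
import cv2
a=cv2.imread('pics/scene0.png')[160:255,210:345]; b=cv2.imread('pics/side0.png')[195:295,305:445]
cv2.imwrite('pics/sc.png',cv2.resize(a,None,fx=5.5,fy=5.5,interpolation=cv2.INTER_CUBIC)); cv2.imwrite('pics/sd.png',cv2.resize(b,None,fx=5.5,fy=5.5,interpolation=cv2.INTER_CUBIC))
E
```

```text
(no output)
```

View pics/sc.png

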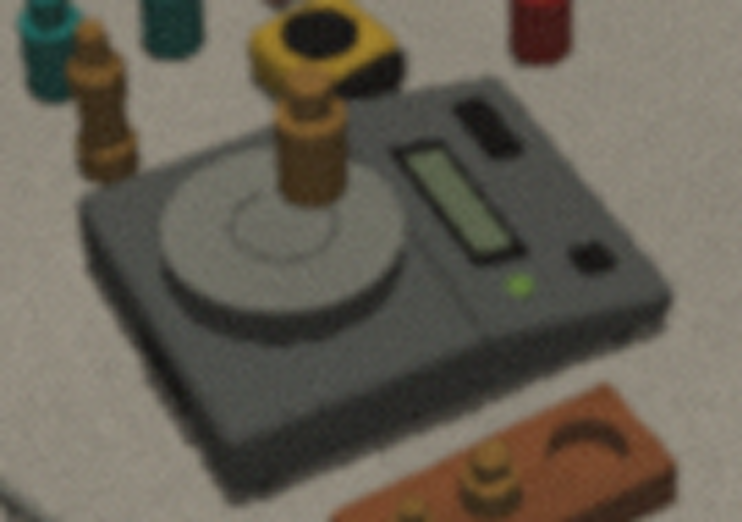

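View pics/sd.png

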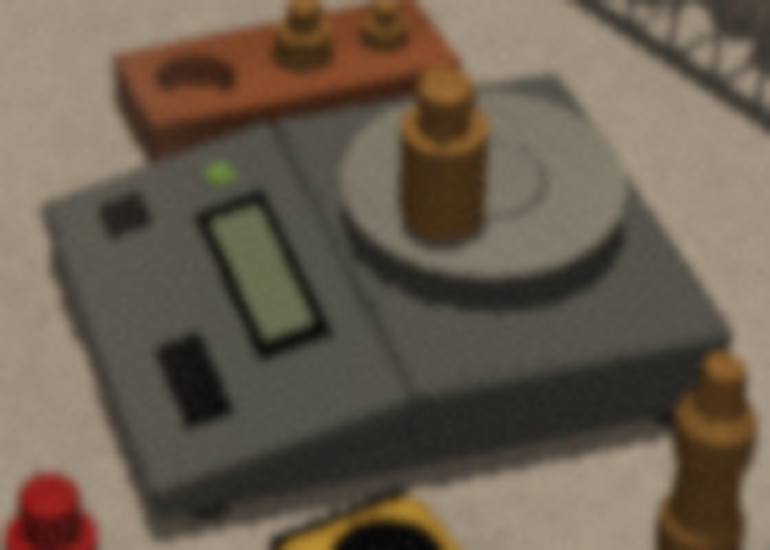

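```bash
python3 - <<'E'
from h import *
S=robot.camera_params('scene');D=robot.camera_params('side')
s=lambda x,y:(S,210+(x+.5)/5.5-.5,160+(y+.5)/5.5-.5)
d=lambda x,y:(D,305+(x+.5)/5.5-.5,195+(y+.5)/5.5-.5)
for n,a,b in [('pan',s(284,228),d(485,184)),('knob',s(311,80),d(447,80)),('cal',s(489,125),d(194,380)),('tare',s(592,258),d(125,215)),('led',s(520,286),d(219,174)),('noz',s(93,32),d(725,362)),('cr_back_l',s(85,205),d(735,335)),('x',s(490,80),d(155,495)),('y',s(668,295),d(45,208)),('back',s(228,440),d(552,78))]:
    X,e=tri([a,b]); print(n,X.round(4),np.round(e,1).tolist())
print('foot scene', onz(*s(312,200),.077),'side',onz(*d(441,238),.077))
print('pan z75', onz(*s(284,230),.075),onz(*d(485,184),.075))
st=robot.read_state(); W=robot.camera_params('wrist'); R=Rt(st)
print(R.round(3)); print('cam in tool', (R.T@(-np.array(W['R']).T@W['t']-st['tool_pos'])).round(4)); print((R.T@np.array(W['R']).T).round(3))
E
```

```text
pan [ 0.5802 -0.0939  0.0726] [[-0.6, 0.0], [-0.7, -0.0]]
knob [ 0.5484 -0.1011  0.1446] [[-0.6, 0.0], [-0.7, -0.1]]
cal [ 0.4314 -0.0912  0.0391] [[-0.5, 0.1], [-0.7, -0.1]]
tare [0.4696 0.0129 0.0381] [[-0.4, 0.1], [-0.4, -0.1]]
led [0.514  0.0036 0.0463] [[-0.3, 0.0], [-0.3, -0.0]]
noz [ 0.5602 -0.2501  0.0976] [[-0.6, -0.0], [-0.8, 0.0]]
cr_back_l [ 0.6188 -0.2028  0.0464] [[-1.2, -0.0], [-1.6, 0.0]]
x [ 0.3908 -0.1244  0.0245] [[0.0, -0.0], [0.0, 0.0]]
y [0.4532 0.051  0.0246] [[-0.0, 0.0], [-0.0, -0.0]]
back [ 0.6791 -0.0315  0.0487] [[0.2, -0.0], [0.2, 0.0]]
foot scene [ 0.55904314 -0.09286893  0.077     ] side [ 0.53976631 -0.1155264   0.077     ]
pan z75 [ 0.58170256 -0.09001096  0.075     ] [ 0.57925182 -0.09717661  0.075     ]
[[ 0.947 -0.001  0.322]
 [-0.322 -0.001  0.947]
 [-0.    -1.    -0.001]]
cam in tool [-0.0692 -0.1575 -0.0005]
[[ 0.001  0.967  0.255]
 [-0.001 -0.255  0.967]
 [ 1.    -0.001  0.   ]]
```

```bash
cat >> h.py <<'E'
def go(target,heading=None,st=None):
    st=st or robot.read_state(); R=Rt(st); d=R.T@(np.array(target)-st['tool_pos'])
    h=np.arctan2(R[1,0],R[0,0]); y=0 if heading is None else (-(heading-h)+np.pi)%(2*np.pi)-np.pi
    print('t',round(st['t'],2),'pos',st['tool_pos'].round(4),'h',round(h,3),'F',st['force'].round(2),'op',round(st['opening'],4),'q',st['q'].round(2))
    print('lin',d.round(4),'yaw',round(y,3)); return d,y
E
python3 - <<'E'
from h import *
go((0.297,0.340,0.218),-1.2)
go((0.505,-0.112,0.2),-2.94)
E
```

```text
t 0.15 pos [0.193  0.5677 0.2258] h -0.328 F [-0.17 -0.45 -0.31] op 0.0931 q [ 1.16  0.13  1.49  0.    1.52 -0.09]
lin [ 0.1718  0.0081 -0.182 ] yaw 0.872
t 0.15 pos [0.193  0.5677 0.2258] h -0.328 F [-0.17 -0.45 -0.31] op 0.0931 q [ 1.16  0.13  1.49  0.    1.52 -0.09]
lin [ 0.5142  0.0265 -0.543 ] yaw 2.612
```

Emit:
carry_out(increments=[{"linear":[0.034,0.001,-0.036],"yaw":0.174},{"linear":[0.069,0.003,-0.073],"yaw":0.349},{"linear":[0.103,0.005,-0.109],"yaw":0.523},{"linear":[0.137,0.006,-0.146],"yaw":0.698},{"linear":[0.172,0.008,-0.182],"yaw":0.872}], gripper=0.17)

```text
t: 0.78
tool_pos: [0.2975, 0.3385, 0.2179]
orientation: [-1.362, 0.936, -0.936]
force: [1.3, 0.2, 0.0]
opening: 0.0475
```

```bash
python3 - <<'E'
from h import *
go((0.401,0.114,0.21),-2.07)
E
```

```text
t 0.78 pos [0.2975 0.3385 0.2179] h -1.205 F [1.25 0.16 0.05] op 0.0475 q [ 0.74 -0.28  1.89 -0.    1.53  0.37]
lin [0.2466 0.0081 0.0164] yaw 0.865
```

Emit:
carry_out(increments=[{"linear":[0.049,0.001,0.003],"yaw":0.173},{"linear":[0.099,0.003,0.006],"yaw":0.346},{"linear":[0.148,0.005,0.01],"yaw":0.519},{"linear":[0.197,0.006,0.013],"yaw":0.692},{"linear":[0.247,0.008,0.016],"yaw":0.865}])

```text
t: 1.4
tool_pos: [0.4011, 0.112, 0.2101]
orientation: [-0.927, 1.57, -1.572]
force: [0.2, 0.0, -1.0]
opening: 0.0161
```

```bash
python3 - <<'E'
from h import *
go((0.505,-0.112,0.20),-2.94)
E
```

```text
t 1.4 pos [0.4011 0.112  0.2101] h -2.076 F [ 0.22  0.02 -1.02] op 0.0161 q [ 0.15 -0.38  1.99 -0.    1.54  0.66]
lin [0.1458 0.0103 0.1993] yaw 0.864
```

Emit:
carry_out(increments=[{"linear":[0.029,0.002,0.04],"yaw":0.173},{"linear":[0.058,0.004,0.08],"yaw":0.346},{"linear":[0.087,0.006,0.12],"yaw":0.518},{"linear":[0.117,0.008,0.159],"yaw":0.691},{"linear":[0.146,0.01,0.199],"yaw":0.864}])

```text
t: 2.02
tool_pos: [0.5049, -0.1137, 0.2001]
orientation: [-0.208, 2.118, -2.12]
force: [-0.1, 0.5, 0.7]
opening: 0.016
```

```bash
python3 - <<'E'
from h import *
go((0.505,-0.112,0.2),-2.94)
W=robot.camera_params('wrist'); im=robot.read_camera('wrist'); cv2.imwrite('pics/w1.png',im)
import pickle; pickle.dump(W,open('w1.pkl','wb'))
E
```

```text
t 2.02 pos [ 0.5049 -0.1137  0.2001] h -2.946 F [-0.13  0.52  0.74] op 0.016 q [-0.32 -0.08  1.75 -0.    1.47  1.06]
lin [-0.0004  0.0001 -0.0017] yaw -0.006
```

View pics/w1.png

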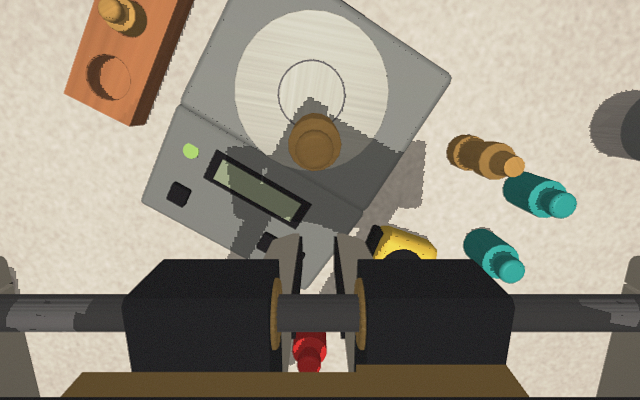

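```bash
python3 - <<'E'
from h import *
import pickle; W=pickle.load(open('w1.pkl','rb')); im=cv2.imread('pics/w1.png')
print('pan',onz(W,311.5,90,.075),'edge L/R',onz(W,235,90,.075),onz(W,389,92,.075))
print('ring',onz(W,311.5,94,.075),onz(W,278,94,.075),onz(W,345,94,.075))
print('shoulder',onz(W,314,142,.124),'knob',onz(W,316,150,.146))
print('cal',onz(W,268,242,.039))
g=cv2.resize(im[0:260,200:420],None,fx=2.7,fy=2.3); g=cv2.resize(im[40:250,200:440],None,fx=2.8,fy=2.8,interpolation=cv2.INTER_CUBIC); cv2.imwrite('pics/w1z.png',g)
E
```

```text
pan [ 0.58635065 -0.09366522  0.075     ] edge L/R [ 0.57496144 -0.03595121  0.075     ] [ 0.59646042 -0.15249863  0.075     ]
ring [ 0.58345592 -0.09422277  0.075     ] [ 0.57845451 -0.06887815  0.075     ] [ 0.58845753 -0.11956835  0.075     ]
shoulder [ 0.55255714 -0.10270111  0.124     ] knob [ 0.55024671 -0.10460119  0.146     ]
cal [ 0.44130843 -0.07802944  0.039     ]
```

View pics/w1z.png

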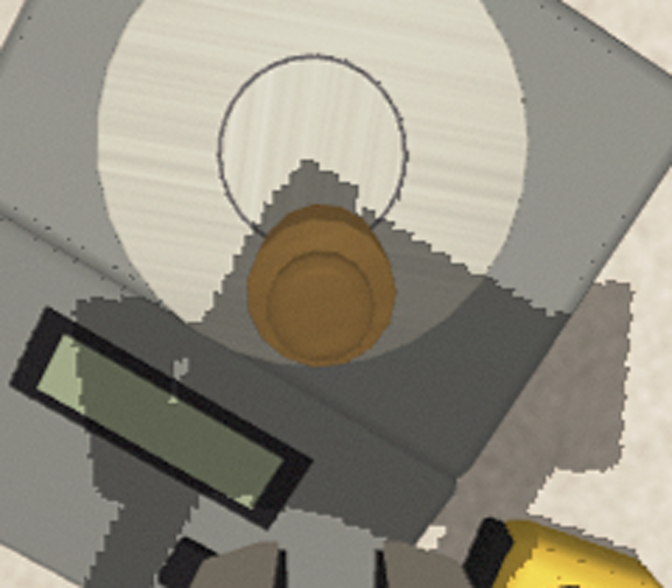

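```bash
python3 - <<'E'
from h import *
go((0.5165,-0.1127,0.091),-2.87)
E
```

```text
t 2.08 pos [ 0.5062 -0.1185  0.1995] h -2.957 F [-3.52 -2.43  1.68] op 0.0156 q [-0.33 -0.07  1.75 -0.    1.47  1.06]
lin [-0.0112  0.1085 -0.0042] yaw -0.087
```

Emit:
carry_out(increments=[{"linear":[-0.003,0.015,-0.002],"yaw":-0.04},{"linear":[-0.006,0.03,-0.004],"yaw":-0.087},{"linear":[-0.006,0.03,-0.004],"yaw":-0.087}])

```text
t: 2.45
tool_pos: [0.5099, -0.1121, 0.167]
orientation: [-0.291, 2.074, -2.078]
force: [-0.4, -0.1, -0.3]
opening: 0.0158
```

```bash
python3 - <<'E'
from h import *
go((0.5165,-0.1127,0.091),-2.87)
W=robot.camera_params('wrist'); im=robot.read_camera('wrist'); cv2.imwrite('pics/w2.png',im)
import pickle; pickle.dump(W,open('w2.pkl','wb'))
go((0.5165,-0.1127,0.091),-2.87)
S=robot.camera_params('scene');D=robot.camera_params('side')
cv2.imwrite('pics/w2z.png',cv2.resize(im[0:250,200:440],None,fx=2.4,fy=2.4,interpolation=cv2.INTER_CUBIC))
for z in (0.073,.075,.077): print(proj(W,[(.584+.025*np.cos(a),-.094+.025*np.sin(a),z) for a in (0,1.57,3.14,4.71)]).round(0).tolist())
E
```

```text
t 2.45 pos [ 0.5099 -0.1121  0.167 ] h -2.867 F [-0.38 -0.09 -0.26] op 0.0158 q [-0.31 -0.04  1.78 -0.    1.41  0.98]
lin [-0.0066  0.076   0.0023] yaw 0.003
t 2.5 pos [ 0.5105 -0.1124  0.1682] h -2.868 F [-0.2   0.45  0.1 ] op 0.0159 q [-0.31 -0.04  1.77 -0.    1.41  0.99]
lin [-0.0059  0.0772  0.0017] yaw 0.002
[[330.0, 61.0], [285.0, 88.0], [310.0, 134.0], [355.0, 109.0]]
[[330.0, 61.0], [285.0, 88.0], [310.0, 134.0], [355.0, 109.0]]
[[330.0, 61.0], [284.0, 88.0], [310.0, 135.0], [355.0, 109.0]]
```

View pics/w2z.png

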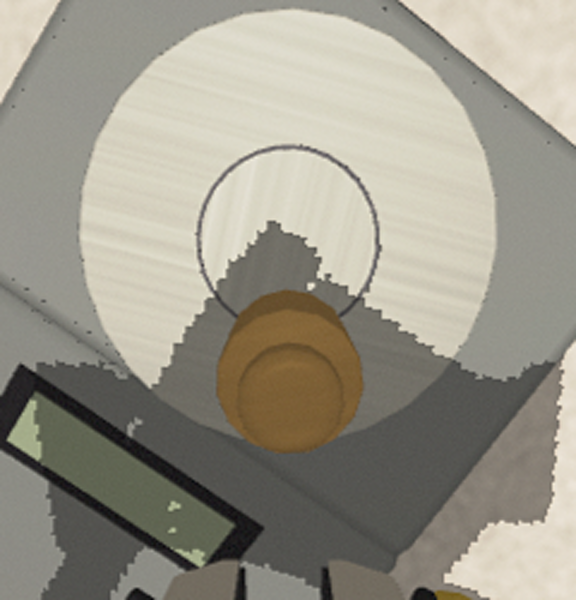

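```bash
python3 - <<'E'
from h import *
import pickle; W=pickle.load(open('w2.pkl','rb'))
R=Ro.from_rotvec(robot.read_state()['orientation']).as_matrix()
p0=np.array([0.5099,-0.1121,0.167])
for n,u,v,z in [('ring',320.2,99.2,.075),('panL',233,92,.075),('panR',407,92,.075),('shoulder',320.6,155.5,.124),('knob',320.8,166,.146)]:
    X=onz(W,u,v,z); print(n,X.round(4),'tool',(R.T@(X-p0)).round(4))
E
```

```text
ring [ 0.5836 -0.0942  0.075 ] tool [-0.0761  0.0918  0.0025]
panL [ 0.5722 -0.0359  0.075 ] tool [-0.0808  0.0916 -0.0568]
panR [ 0.6041 -0.1497  0.075 ] tool [-0.0808  0.0919  0.0614]
shoulder [ 0.5531 -0.1027  0.124 ] tool [-0.0443  0.0429  0.0025]
knob [ 0.5508 -0.1032  0.146 ] tool [-0.0419  0.0209  0.0025]
```

Emit:
carry_out(increments=[{"linear":[-0.001,0.02,0.001]},{"linear":[-0.003,0.04,0.002]},{"linear":[-0.004,0.06,0.002]},{"linear":[-0.005,0.075,0.002]},{"linear":[-0.005,0.076,0.002]}])

```text
$.increments[0]: bad value
```

```bash
python3 - <<'E'
from h import *
go((0.5165,-0.1127,0.091),-2.87)
for n in ['wrist','side','scene']:
    cv2.imwrite(f'pics/{n}3.png',robot.read_camera(n))
a=cv2.imread('pics/scene3.png')[160:255,210:345]; b=cv2.imread('pics/side3.png')[180:280,305:445]
cv2.imwrite('pics/sc3.png',cv2.resize(a,None,fx=5.5,fy=5.5,interpolation=cv2.INTER_CUBIC)); cv2.imwrite('pics/sd3.png',cv2.resize(b,None,fx=5.5,fy=5.5,interpolation=cv2.INTER_CUBIC))
go((0.5165,-0.1127,0.091),-2.87)
E
```

```text
t 2.5 pos [ 0.5105 -0.1124  0.1682] h -2.868 F [-0.2   0.45  0.1 ] op 0.0159 q [-0.31 -0.04  1.77 -0.    1.41  0.99]
lin [-0.0059  0.0772  0.0017] yaw 0.002
t 2.65 pos [ 0.5116 -0.1131  0.1701] h -2.869 F [0.47 0.58 0.71] op 0.0159 q [-0.31 -0.04  1.77 -0.    1.41  0.99]
lin [-0.0049  0.0791  0.0005] yaw 0.001
```

View pics/sd3.png

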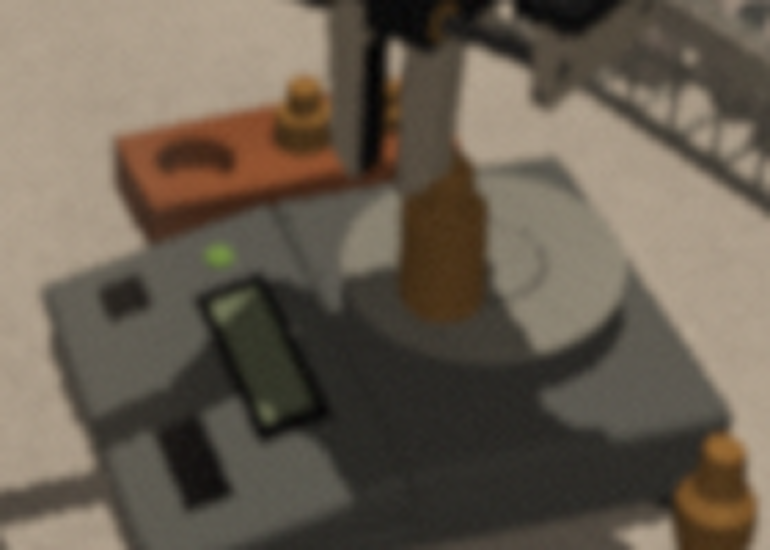

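View pics/wrist3.png

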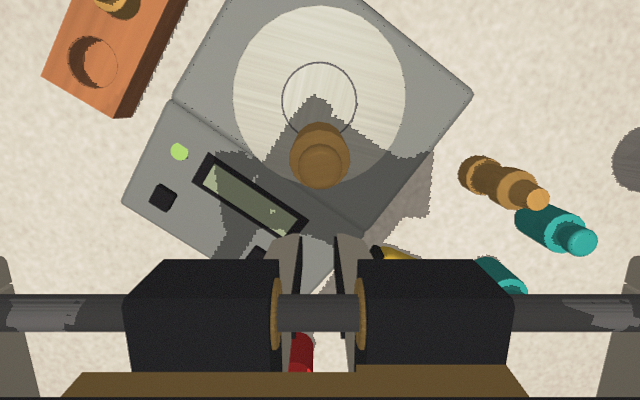

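View pics/sc3.png

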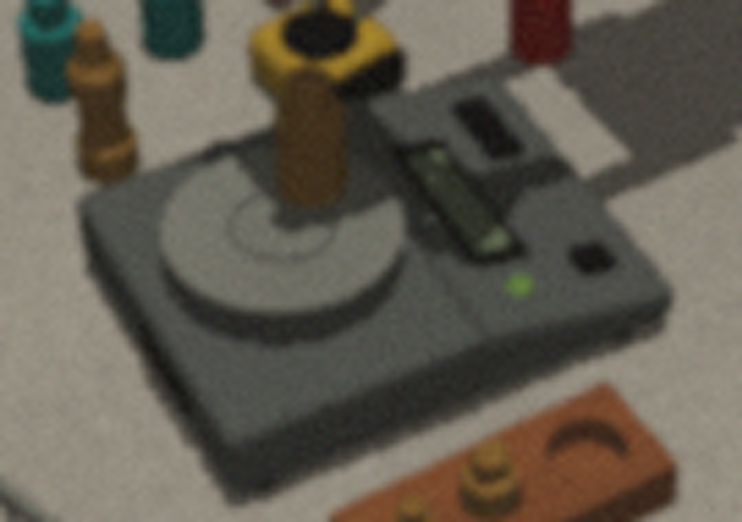

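Emit:
carry_out(increments=[{"linear":[-0.001,0.02,0],"yaw":0},{"linear":[-0.003,0.04,0],"yaw":0},{"linear":[-0.004,0.06,0],"yaw":0},{"linear":[-0.005,0.078,0],"yaw":0},{"linear":[-0.005,0.078,0],"yaw":0}])

```text
t: 3.28
tool_pos: [0.5155, -0.1117, 0.0908]
orientation: [-0.287, 2.073, -2.08]
force: [0.1, -0.3, -0.5]
opening: 0.0156
```

```bash
python3 - <<'E'
from h import *
go((0.5165,-0.1127,0.091),-2.87)
for n in ['wrist','side','scene']:
    cv2.imwrite(f'pics/{n}4.png',robot.read_camera(n))
a=cv2.imread('pics/scene4.png')[160:255,210:345]; b=cv2.imread('pics/side4.png')[180:280,305:445]
cv2.imwrite('pics/sc4.png',cv2.resize(a,None,fx=5.5,fy=5.5,interpolation=cv2.INTER_CUBIC)); cv2.imwrite('pics/sd4.png',cv2.resize(b,None,fx=5.5,fy=5.5,interpolation=cv2.INTER_CUBIC))
go((0.5165,-0.1127,0.091),-2.87)
E
```

```text
t 3.27 pos [ 0.5155 -0.1117  0.0908] h -2.869 F [ 0.07 -0.28 -0.47] op 0.0156 q [-0.31  0.04  1.83 -0.    1.26  0.99]
lin [-0.0007 -0.0002  0.0012] yaw 0.001
t 3.42 pos [ 0.5171 -0.1123  0.0931] h -2.869 F [-0.24  0.97 -0.68] op 0.0159 q [-0.31  0.04  1.83 -0.    1.26  0.99]
lin [0.0007 0.0021 0.0002] yaw 0.001
```

View pics/sd4.png

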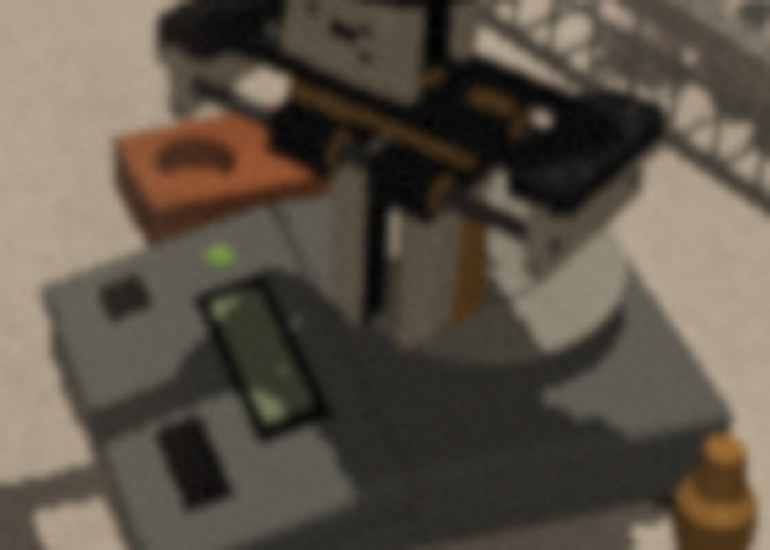

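View pics/wrist4.png

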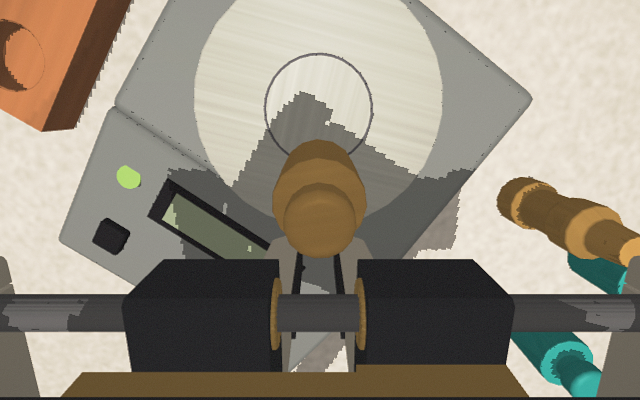

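View pics/sc4.png

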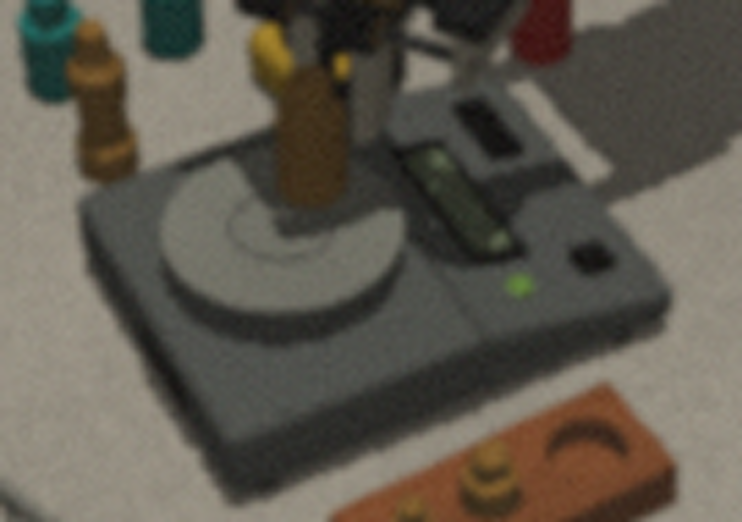

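Emit:
carry_out(increments=[{"linear":[-0.003,0.001,0],"yaw":0},{"linear":[-0.006,0.002,0],"yaw":0},{"linear":[-0.009,0.002,0],"yaw":0},{"linear":[-0.012,0.002,0],"yaw":0},{"linear":[-0.015,0.002,0],"yaw":0}])

```text
t: 4.05
tool_pos: [0.5314, -0.1083, 0.091]
orientation: [-0.284, 2.07, -2.08]
force: [-3.4, -0.2, 1.6]
opening: 0.0159
```

```bash
python3 - <<'E'
from h import *
go((0.5609,-0.1005,0.091),-2.87)
cv2.imwrite('pics/w5.png',robot.read_camera('wrist'))
go((0.5609,-0.1005,0.091),-2.87)
E
```

```text
t 4.05 pos [ 0.5314 -0.1083  0.091 ] h -2.869 F [-3.37 -0.2   1.64] op 0.0159 q [-0.29  0.08  1.8  -0.    1.26  1.01]
lin [-0.0305  0.0001  0.0004] yaw 0.001
t 4.1 pos [ 0.5319 -0.1082  0.0911] h -2.869 F [-2.81  0.06  1.14] op 0.0158 q [-0.29  0.08  1.8  -0.    1.26  1.01]
lin [-0.0301  0.0002  0.0004] yaw 0.001
```

View pics/w5.png

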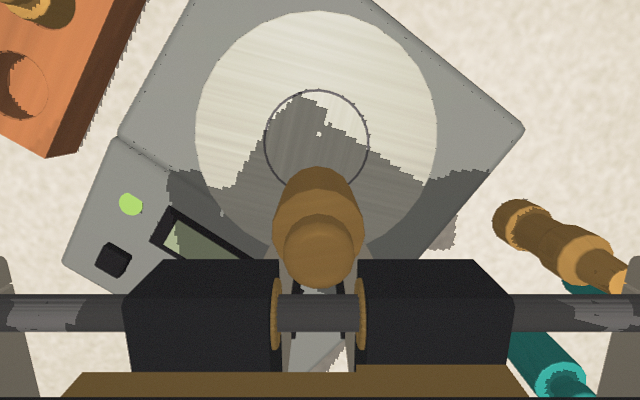

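Emit:
carry_out(increments=[{"linear":[-0.002,0,0],"yaw":0},{"linear":[-0.004,0,0],"yaw":0},{"linear":[-0.006,0,0],"yaw":0},{"linear":[-0.008,0,0],"yaw":0},{"linear":[-0.01,0,0],"yaw":0}])

```text
t: 4.72
tool_pos: [0.5416, -0.1055, 0.0911]
orientation: [-0.283, 2.07, -2.08]
force: [-3.4, -0.1, 2.4]
opening: 0.0158
```

```bash
python3 - <<'E'
from h import *
go((0.5609,-0.1005,0.091),-2.87)
cv2.imwrite('pics/w6.png',robot.read_camera('wrist'))
b=robot.read_camera('side')[180:280,305:445]
cv2.imwrite('pics/sd6.png',cv2.resize(b,None,fx=4,fy=4,interpolation=cv2.INTER_CUBIC))
go((0.5609,-0.1005,0.091),-2.87)
E
```

```text
t 4.72 pos [ 0.5416 -0.1055  0.0911] h -2.869 F [-3.37 -0.11  2.38] op 0.0158 q [-0.28  0.11  1.77 -0.    1.26  1.02]
lin [-0.0199  0.0001  0.0004] yaw 0.001
t 4.83 pos [ 0.5417 -0.1055  0.0911] h -2.869 F [-2.31 -0.76  1.89] op 0.0159 q [-0.28  0.11  1.77 -0.    1.26  1.02]
lin [-0.0199  0.0001  0.0004] yaw 0.001
```

View pics/w6.png

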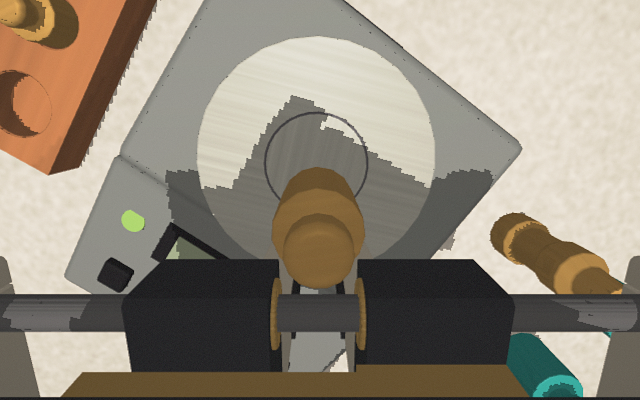

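View pics/sd6.png

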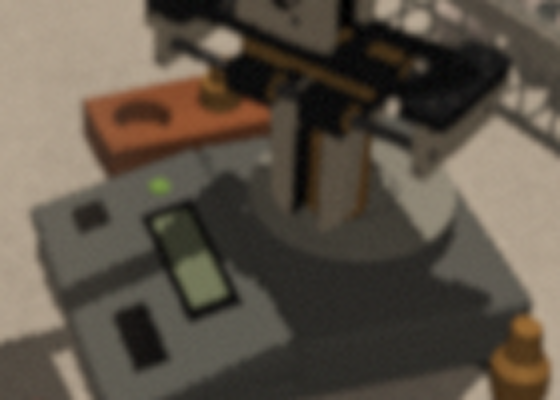

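Emit:
carry_out(increments=[{"linear":[-0.002,0,0],"yaw":0},{"linear":[-0.004,0,0],"yaw":0},{"linear":[-0.006,0,0],"yaw":0},{"linear":[-0.008,0,0],"yaw":0},{"linear":[-0.01,0,0],"yaw":0}])

```text
t: 5.45
tool_pos: [0.5515, -0.1027, 0.0911]
orientation: [-0.283, 2.07, -2.08]
force: [-1.6, -0.6, 1.5]
opening: 0.0158
```

```bash
python3 - <<'E'
from h import *
go((0.5609,-0.1005,0.091),-2.87)
W=robot.camera_params('wrist');im=robot.read_camera('wrist');cv2.imwrite('pics/w7.png',im)
go((0.5609,-0.1005,0.091),-2.87)
E
```

```text
t 5.45 pos [ 0.5515 -0.1027  0.0911] h -2.869 F [-1.65 -0.58  1.46] op 0.0158 q [-0.27  0.13  1.74 -0.    1.26  1.03]
lin [-0.0097  0.0001  0.0004] yaw 0.001
t 5.5 pos [ 0.5517 -0.1027  0.0911] h -2.869 F [-1.98  0.26  0.68] op 0.0161 q [-0.27  0.13  1.74 -0.    1.26  1.03]
lin [-0.0095  0.0001  0.0004] yaw 0.001
```

View pics/w7.png

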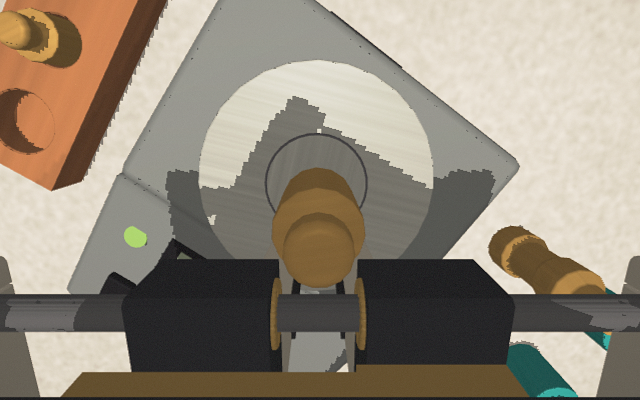

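```bash
python3 - <<'E'
from h import *
W=robot.camera_params('wrist'); u=np.array([.964,.267,0]); c=np.array([.5836,-.0942,.075])
for v in (133,168):
  for z in (.075,.078): X=onz(W,317,v,z); print(v,z,X.round(4),((X-c)@u).round(4))
X=onz(W,318,168,.078);print('lateral',((X-c)@np.array([-.267,.964,0])).round(4)); print(onz(W,265.5,183,.075),onz(W,367.5,183,.075))
E
```

```text
133 0.075 [ 0.6087 -0.0875  0.075 ] 0.026
133 0.078 [ 0.6089 -0.0874  0.078 ] 0.0262
168 0.075 [ 0.5921 -0.0921  0.075 ] 0.0087
168 0.078 [ 0.5925 -0.0919  0.078 ] 0.0092
lateral -0.0007
[ 0.57772522 -0.06907495  0.075     ] [ 0.59150494 -0.11874008  0.075     ]
```

Emit:
carry_out(increments=[{"linear":[-0.002,0,0],"yaw":0},{"linear":[-0.004,0,0],"yaw":0},{"linear":[-0.006,0,0],"yaw":0},{"linear":[-0.008,0,0],"yaw":0},{"linear":[-0.008,0,0],"yaw":0}])

```text
t: 6.12
tool_pos: [0.5596, -0.1004, 0.0911]
orientation: [-0.282, 2.069, -2.08]
force: [-2.1, -0.4, 0.8]
opening: 0.0156
```

Emit:
carry_out(increments=[{"linear":[0.003,0,0],"yaw":0},{"linear":[0.01,0,0],"yaw":0},{"linear":[0.02,0,0],"yaw":0},{"linear":[0.03,0,0],"yaw":0},{"linear":[0.035,0,0],"yaw":0}])

```text
t: 6.75
tool_pos: [0.5251, -0.1101, 0.091]
orientation: [-0.282, 2.07, -2.08]
force: [0.1, 0.3, -0.2]
opening: 0.0156
```

Emit:
carry_out(increments=[{"linear":[0.02,-0.02,0],"yaw":0},{"linear":[0.03,-0.06,0],"yaw":0},{"linear":[0.03,-0.1,0],"yaw":0},{"linear":[0.03,-0.1,0],"yaw":0}])

```text
t: 7.25
tool_pos: [0.4981, -0.1186, 0.1954]
orientation: [-0.274, 2.063, -2.081]
force: [-1.0, -0.2, 0.6]
opening: 0.0156
```

```bash
python3 - <<'E'
from h import *
go((0.5609,-0.1005,0.091),-2.87)
W=robot.camera_params('wrist');im=robot.read_camera('wrist');cv2.imwrite('pics/w8.png',im)
import pickle; pickle.dump(W,open('w8.pkl','wb'))
E
```

```text
t 7.25 pos [ 0.4981 -0.1186  0.1954] h -2.87 F [-0.97 -0.19  0.58] op 0.0156 q [-0.33 -0.1   1.78 -0.    1.45  0.97]
lin [-0.0646  0.1049 -0.0016] yaw 0.0
```

View pics/w8.png

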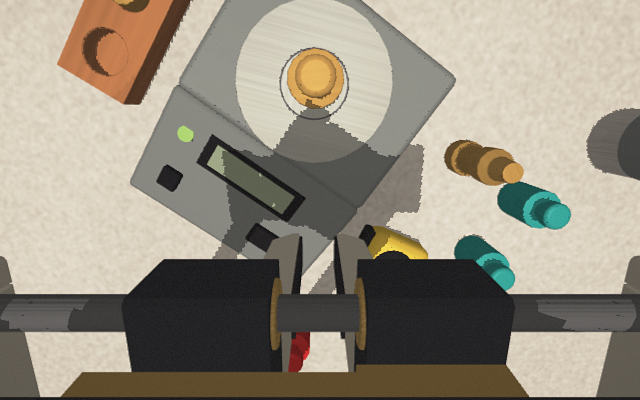

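```bash
python3 - <<'E'
from h import *
import pickle; W=pickle.load(open('w8.pkl','rb')); im=cv2.imread('pics/w8.png')
cv2.imwrite('pics/w8z.png',cv2.resize(im[30:130,260:370],None,fx=5.5,fy=5.5,interpolation=cv2.INTER_CUBIC))
c=np.array([.584,-.094,.075])
print(proj(W,[c,c+[0,0,.05],c+[0,0,.072]]).round(1).tolist())
E
```

```text
[[314.1, 83.2], [314.0, 77.3], [314.0, 73.8]]
```

View pics/w8z.png

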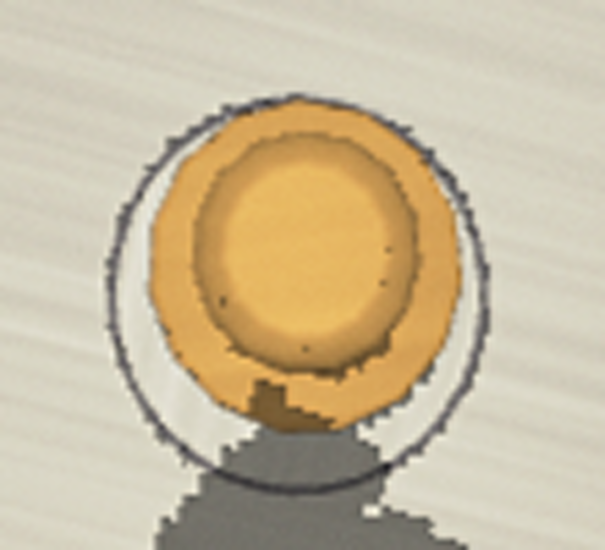

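```bash
python3 - <<'E'
from h import *
go((0.392,-0.077,0.15),-3.484)
E
```

```text
t 7.3 pos [ 0.497  -0.1182  0.193 ] h -2.869 F [-0.4  -0.17 -0.39] op 0.0163 q [-0.33 -0.1   1.78 -0.    1.45  0.97]
lin [ 0.0902  0.042  -0.0682] yaw 0.615
```

Emit:
carry_out(increments=[{"linear":[0.022,0,-0.017],"yaw":0.154},{"linear":[0.045,0.005,-0.034],"yaw":0.308},{"linear":[0.068,0.02,-0.051],"yaw":0.461},{"linear":[0.09,0.035,-0.068],"yaw":0.615},{"linear":[0.09,0.042,-0.068],"yaw":0.615}], gripper=0)

```text
t: 7.92
tool_pos: [0.3901, -0.0763, 0.1475]
orientation: [-0.357, -2.033, 2.042]
force: [0.1, 0.2, -0.3]
opening: -0.0001
```

```bash
python3 - <<'E'
from h import *
go((0.392,-0.077,0.15),-3.484)
robot.read_camera('wrist')
go((0.392,-0.077,0.15),-3.484)
W=robot.camera_params('wrist');im=robot.read_camera('wrist');cv2.imwrite('pics/w9.png',im)
import pickle; pickle.dump(W,open('w9.pkl','wb'))
print(proj(W,[(.4314,-.0912,.0391),(.4696,.0129,.0381)]))
E
```

```text
t 7.92 pos [ 0.3901 -0.0763  0.1475] h 2.799 F [ 0.07  0.16 -0.26] op -0.0001 q [-0.32 -0.41  2.12 -0.    1.42  1.59]
lin [-0.002  -0.0025  0.    ] yaw -0.0
t 7.97 pos [ 0.391  -0.0767  0.1475] h 2.801 F [-0.29 -0.12 -0.13] op 0.0008 q [-0.32 -0.41  2.12 -0.    1.42  1.59]
lin [-0.001  -0.0025 -0.0001] yaw 0.002
[[317.13480355 147.03801874]
 [170.37313244 145.38994883]]
```

View pics/w9.png

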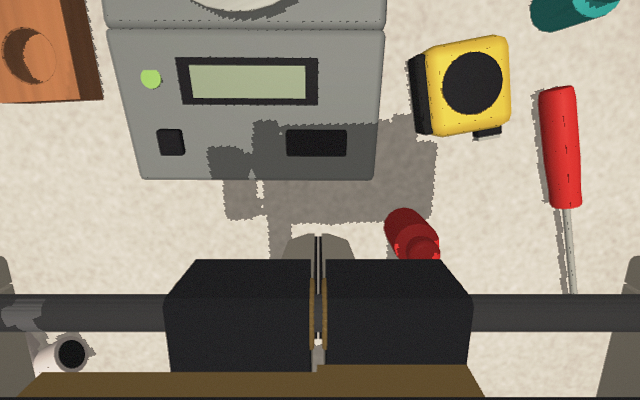

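```bash
python3 - <<'E'
from h import *
import pickle; W=pickle.load(open('w9.pkl','rb'))
for z in (.037,.039,.041): print(onz(W,316.5,142.5,z).round(4),'w',np.linalg.norm(onz(W,286,142,z)-onz(W,347,142,z)).round(4),'d',np.linalg.norm(onz(W,316,129,z)-onz(W,316,156.5,z)).round(4))
go((*onz(W,316.5,142.5,.039)[:2],.055),-3.484)
E
```

```text
[ 0.4346 -0.0918  0.037 ] w 0.0462 d 0.0207
[ 0.4347 -0.0919  0.039 ] w 0.0459 d 0.0205
[ 0.4349 -0.0919  0.041 ] w 0.0455 d 0.0204
t 8.03 pos [ 0.3918 -0.077   0.1487] h 2.802 F [ 0.23 -1.08  0.08] op 0.0007 q [-0.32 -0.4   2.12 -0.    1.42  1.59]
lin [-0.0448  0.094  -0.0006] yaw 0.003
```

Emit:
carry_out(increments=[{"linear":[-0.02,0.02,0],"yaw":0},{"linear":[-0.042,0.045,0],"yaw":0},{"linear":[-0.042,0.07,0],"yaw":0},{"linear":[-0.042,0.089,0],"yaw":0},{"linear":[-0.042,0.089,0],"yaw":0}])

```text
t: 8.65
tool_pos: [0.4314, -0.0915, 0.0586]
orientation: [-0.351, -2.035, 2.043]
force: [-0.4, 0.9, 0.5]
opening: 0.0003
```

```bash
python3 - <<'E'
from h import *
robot.read_camera('wrist')
go((0.432,-0.091,0.055),-3.484)
W=robot.camera_params('wrist');im=robot.read_camera('wrist');cv2.imwrite('pics/w10.png',im)
b=robot.read_camera('side')[170:300,280:460]
cv2.imwrite('pics/sd10.png',cv2.resize(b,None,fx=4,fy=4,interpolation=cv2.INTER_CUBIC))
E
```

```text
t 8.7 pos [ 0.4321 -0.0917  0.0597] h 2.803 F [0.39 0.5  0.41] op 0.0001 q [-0.32 -0.16  2.09 -0.    1.2   1.59]
lin [ 0.0003  0.0047 -0.0006] yaw 0.004
```

View pics/w10.png

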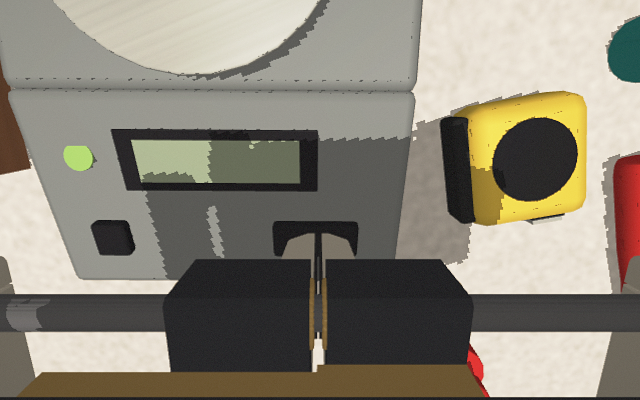

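View pics/sd10.png

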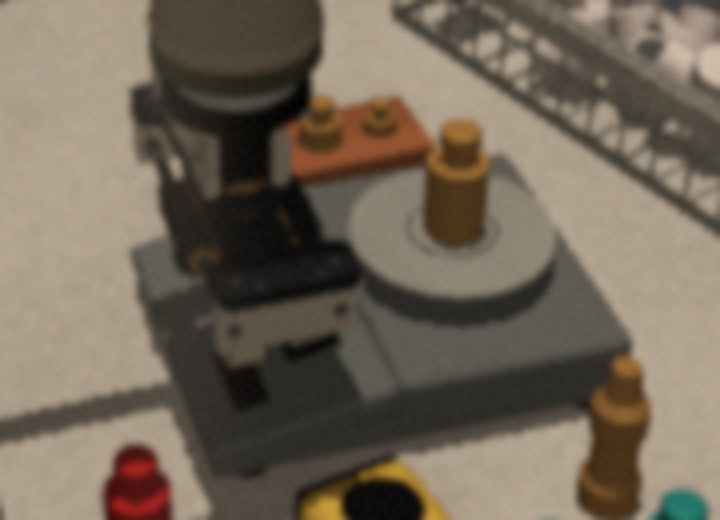

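Emit:
carry_out(increments=[{"linear":[0,0.004,0],"yaw":0},{"linear":[0,0.008,0],"yaw":0},{"linear":[0,0.01,0],"yaw":0},{"linear":[0,0.012,0],"yaw":0},{"linear":[0,0.012,0],"yaw":0}])

```text
t: 9.43
tool_pos: [0.4335, -0.0921, 0.0493]
orientation: [-0.358, -2.036, 2.046]
force: [1.2, -0.2, 2.3]
opening: 0.0007
```

Emit:
carry_out(increments=[{"linear":[0,0.002,0],"yaw":0},{"linear":[0,0.003,0],"yaw":0},{"linear":[0,0.004,0],"yaw":0},{"linear":[0,0.004,0],"yaw":0}])

```text
t: 9.93
tool_pos: [0.4342, -0.0924, 0.0468]
orientation: [-0.359, -2.036, 2.047]
force: [-5.6, 0.7, 16.7]
opening: 0.0004
```

```bash
python3 - <<'E'
from h import *
go((0.432,-0.091,0.045),-3.484)
im=robot.read_camera('wrist');cv2.imwrite('pics/w11.png',im); cv2.imwrite('pics/w11z.png',cv2.resize(im[180:290,220:420],None,fx=4,fy=4,interpolation=cv2.INTER_CUBIC))
b=robot.read_camera('side')[220:300,300:400]
cv2.imwrite('pics/sd11.png',cv2.resize(b,None,fx=7,fy=7,interpolation=cv2.INTER_CUBIC))
go((0.432,-0.091,0.045),-3.484)
E
```

```text
t 9.93 pos [ 0.4342 -0.0924  0.0468] h 2.803 F [-5.59  0.73 16.72] op 0.0004 q [-0.32 -0.14  2.1  -0.    1.17  1.59]
lin [ 0.0025  0.0018 -0.0006] yaw 0.003
t 10.03 pos [ 0.4342 -0.0924  0.0468] h 2.803 F [-5.28  1.28 17.16] op 0.0005 q [-0.32 -0.14  2.1  -0.    1.17  1.59]
lin [ 0.0025  0.0018 -0.0006] yaw 0.003
```

View pics/w11z.png

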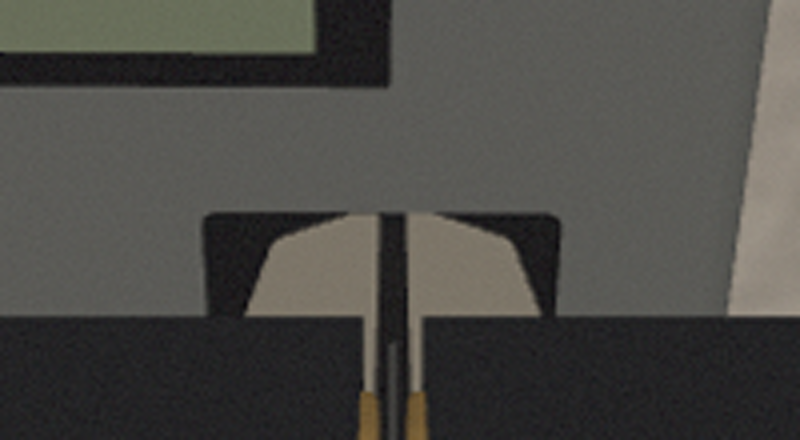

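View pics/sd11.png

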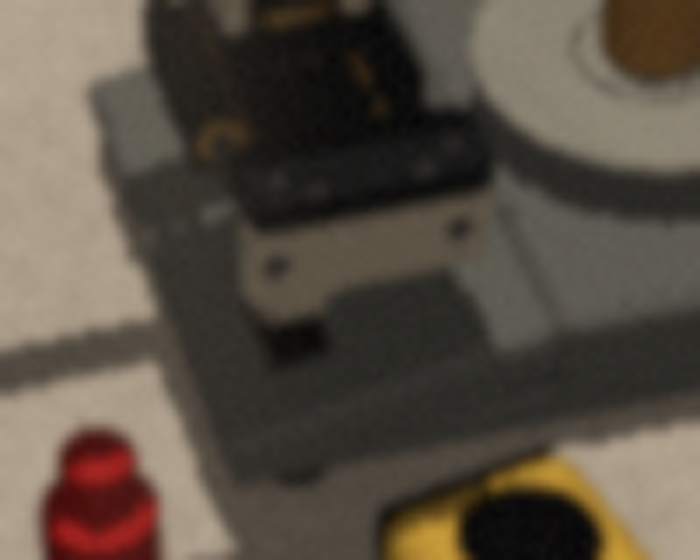

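Emit:
carry_out(increments=[{"linear":[0,-0.0005,0],"yaw":0},{"linear":[0,-0.0005,0],"yaw":0}])

```text
t: 10.28
tool_pos: [0.434, -0.0923, 0.0473]
orientation: [-0.359, -2.036, 2.047]
force: [-0.7, 0.2, 4.2]
opening: 0.0002
```

Emit:
carry_out(increments=[{"linear":[0,-0.001,0],"yaw":0},{"linear":[0,-0.001,0],"yaw":0}])

```text
t: 10.52
tool_pos: [0.4339, -0.0923, 0.0482]
orientation: [-0.359, -2.036, 2.046]
force: [-0.3, 0.2, 3.1]
opening: 0.0006
```

Emit:
carry_out(increments=[{"linear":[0,-0.001,0],"yaw":0},{"linear":[0,-0.001,0],"yaw":0}])

```text
t: 10.78
tool_pos: [0.4337, -0.0922, 0.0491]
orientation: [-0.358, -2.036, 2.046]
force: [-0.9, -0.8, 2.0]
opening: 0.0002
```

Emit:
carry_out(increments=[{"linear":[0,-0.001,0],"yaw":0},{"linear":[0,-0.001,0],"yaw":0}])

```text
t: 11.02
tool_pos: [0.4335, -0.0922, 0.05]
orientation: [-0.358, -2.036, 2.046]
force: [-0.6, 0.9, 1.6]
opening: 0.0001
```

Emit:
carry_out(increments=[{"linear":[0,-0.001,0],"yaw":0},{"linear":[0,-0.001,0],"yaw":0}])

```text
t: 11.28
tool_pos: [0.4335, -0.0921, 0.0509]
orientation: [-0.357, -2.036, 2.046]
force: [-0.4, 0.1, 1.8]
opening: 0.0001
```

Emit:
carry_out(increments=[{"linear":[0,-0.005,0],"yaw":0},{"linear":[0,-0.02,0],"yaw":0},{"linear":[0.02,-0.05,0],"yaw":0},{"linear":[0.04,-0.09,0],"yaw":0},{"linear":[0.04,-0.1,0],"yaw":0}])

```text
t: 11.9
tool_pos: [0.3963, -0.0785, 0.1544]
orientation: [-0.364, -2.037, 2.049]
force: [0.6, -0.8, 0.8]
opening: 0.0003
```

Emit:
carry_out(increments=[{"linear":[-0.02,-0.02,0],"yaw":0},{"linear":[-0.05,-0.04,0],"yaw":0},{"linear":[-0.07,-0.05,0],"yaw":0},{"linear":[-0.07,-0.05,0],"yaw":0},{"linear":[-0.07,-0.05,0],"yaw":0}])

```text
t: 12.52
tool_pos: [0.4609, -0.1011, 0.2043]
orientation: [-0.362, -2.037, 2.048]
force: [-0.4, -0.5, 0.0]
opening: 0.0003
```

```bash
python3 - <<'E'
from h import *
robot.read_camera('scene')
go((0.432,-0.091,0.045),-3.484)
W=robot.camera_params('wrist');im=robot.read_camera('wrist');cv2.imwrite('pics/w12.png',im)
c=np.array([.584,-.094,.075])
print(proj(W,[c,c+[0,0,.05],c+[0,0,.072]]).round(1).tolist())
b=robot.read_camera('side')[170:300,280:460]
cv2.imwrite('pics/sd12.png',cv2.resize(b,None,fx=4,fy=4,interpolation=cv2.INTER_CUBIC))
E
```

```text
t 12.57 pos [ 0.4607 -0.101   0.2043] h 2.803 F [0.38 0.75 0.27] op 0.0006 q [-0.32 -0.23  1.87 -0.    1.48  1.59]
lin [ 0.0325  0.1589 -0.0005] yaw 0.004
[[254.4, 51.8], [240.6, 38.7], [232.4, 30.9]]
```

View pics/w12.png

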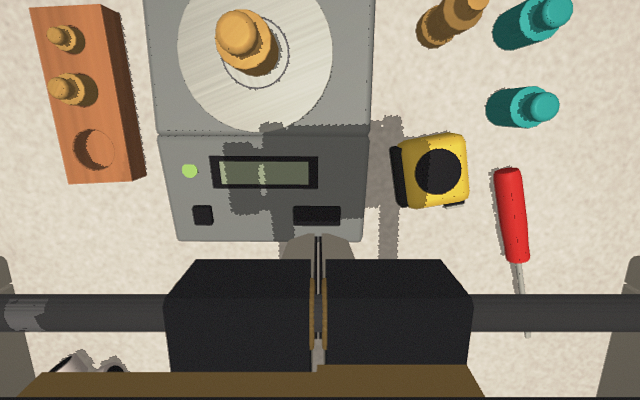

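View pics/sd12.png

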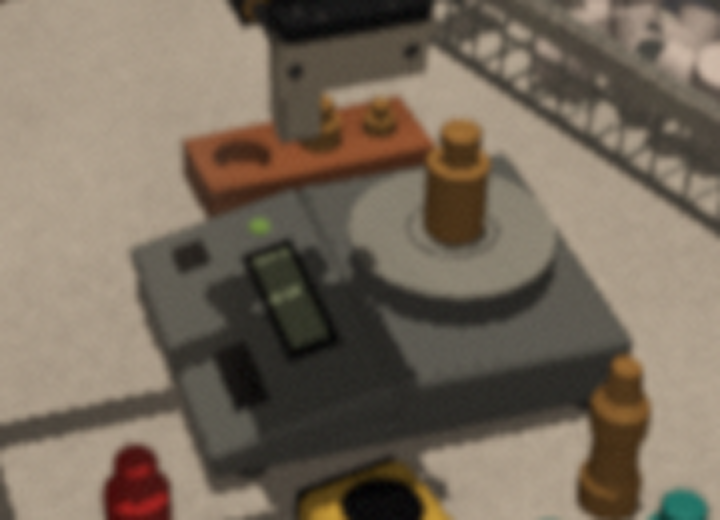

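```bash
python3 - <<'E'
from plant import robot
print(robot.close_job(), robot.read_state()['t'])
E
```

```text
the job is handed in; nothing more can be done
the job is handed in; nothing more can be done
```

The brass weight now stands upright inside the ring, and the wide calibration key was pressed fully down and let back up. I handed the job in after about 12.6 s.

- **Weight:** I pushed it about 30 mm to the pan's middle, low down. It went in four slow moves with the fingers held about 16 mm apart, and the force stayed at about 2–3.5 N. Afterwards the wrist and side views put it within about 2 mm of the ring's centre, against 10 mm of room for its foot.
- **Calibration key:** with the fingers clear of the weight, I pressed it once until it met a hard stop at about 17 N. As I let it up the force fell from about 4 N by roughly 1 N per mm, which fits the full 4 mm travel. I saw the stop as force only, because the fingers hid the key. In the pictures taken while pressing, the fingertips reached right to the key's back edge.
- **Checks that disagreed:** the fixed cameras placed the key and the pan about 3 mm nearer the robot than the wrist camera did. I went by the wrist camera, whose view gave the key's and ring's known sizes.
- **Other objects:** I did not touch the small key. In the last pictures nothing else on the counter appears to have moved, and the arm was clear of everything.

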